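# Lock off the power hammer and hang up the key

## Task

Lock off the power hammer: turn the yellow key in the blue lock clockwise (seen from above) as far as it goes, so that the brass bolt comes fully out of the lock's side. Then turn the key back to the only position where it comes out, which you must feel for, draw it straight up out of the lock with the bolt left out, and hang it upright by its collar in the green fork. Do not tip the key over, and leave the tin, the brush and the steel offcut beside it where they are.

Things in the scene. Friction and masses are not known exactly. Their poses are not given: they have to be found in the camera images.
- lock: fixed blue lock case with steel cover, 120 (x) x 110 (y) x 44 high, on the bench. Origin: underside, on the key's upright axis. At its -y side (y -92 to -180) a grey switch block with a red handle, 67 high, on the same plate. Key angle (see the points) = yaw of the key's +x from the lock's +x, positive anticlockwise from above
- lock_turn (a point): centre of the cover, 44 above the lock's origin, fixed. How the key turns: stops at -0.55 rad (clockwise end) and 2.6 rad; it starts between 1.5 and 2.3. Turned clockwise, its bit meets the bolt at about 0.6 rad and has it fully out at the clockwise stop. It turns nearly freely otherwise, about 1 mm of play
- lock_release (a point): same point. How the key comes out: at one angle only (within about 0.07 rad), new every time, somewhere between 0.65 and 1.25 rad, hidden under the key's collar. There it lifts freely and is out once its tip is 44 above the lock's origin (40 up); at any other angle it lifts 4 mm and stops solidly
- key: loose key, upright in the lock at the start, tip 4 above the lock's origin; 95 long, 0.15 to 0.29 kg; shank, bit and collar greased. Origin: its tip, on its axis; z up the key. From the tip: round shank 12 across; a bit 8 thick at heights 13 to 23, reaching 26 out towards +x; round steel collar 66 across at heights 43 to 48; then the bow (point key_bow)
- key_bow (a point): middle of the key's bow, on the axis 74 above the tip: a flat upright yellow plate 80 wide (key x), 10 thick (key y), heights 52 to 95 from the tip, its last 12 at the +x end red. It can be pushed round by its sides or gripped across its thickness
- bolt (a joint): brass bolt: how far it is pushed out of the lock's -y side (m); 0 at the start, about 0.027 with the key at its clockwise stop, at most 0.030. It stays where it is pushed (2 N of friction); only the key's clockwise turn moves it, turning back does not
- bolt_nose (a point): middle of the bolt's end face, which looks along the lock's -y: 33 to the lock's +x from the key's axis, 22 high, 56 to -y at the start. It slides out between two steel posts 12 apart, 32 high
- rack: fixed green fork on a stand. Origin: underside, right below the place for the key's axis. Fork plate 6 thick, top 75 above the bench, x -36 to 56, y -34 to 34; slot 20 wide, open to the rack's -x, ending 10 beyond the axis. Below the plate a column fills x 42 to 56; foot 10 high
- rack_seat (a point): point on the key's axis in the fork, level with the plate's top. Hung: shank in the slot, bit below the plate, collar flat on the plate, key tip 32 above the bench, bow up, any yaw. To enter, slide in from the open end with the collar just above the plate
- brush: flat brush lying on the bench; a bystander, to be left alone. Origin: underside
- tin: green round tin, 48 across, 55 high, standing between the lock and the rack; a bystander, to be left alone. Origin: underside
- offcut: dark square steel bar offcut, 120 x 25 x 25, lying; a bystander, to be left alone. Origin: underside
There are look-alikes about, which are no part of the job. What is shaped like the key but purple is not meant.

How it is judged:
By the outcome, as a careful person would: the job done as asked, in the order asked, and still so for the second after the job is handed in, with the robot touching nothing.
It also fails if it takes over 67 s, if anything falls off the work surface, if the arm or the gripper's body presses on something with over 40 N, if the wrist force passes 120 N, or if a joint passes its speed limit or range.

## Robot

A 6-joint arm with a two-finger parallel gripper is mounted at the origin on the work surface. World frame = base frame: x ahead of the robot, y to its left, z up, the work surface at z = 0. Lengths are in mm, angles in rad, forces in N, time in s.
With the tool pointing down it reaches from about 300 to 775 mm from the base axis. Payload 14.6 kg.
Tool frame: the origin (TCP) lies midway between the tips of the shut fingers; the grasp point (between the pads) lies manip.grasp_offset behind it (manip.grasp_offset is the distance from the TCP to the grasp point, in mm); z points along the fingers, y is the direction in which the jaws open and shut (so a half turn about z gives the same grasp; the last joint's range is limited). The gripper opens to 94 mm and grips with 3 to 60 N. Pads are 16 mm wide; open, the fingers measure 119 mm over their backs; the gripper's body (75 mm by 177 mm) begins 78 mm behind the grasp point.
Start: joints at [-1.348, 0.3, 1.521, -0, 1.321, -0.067], TCP at [157.161, -527.057, 178.546] pointing down, gripper open.
Joint ranges: [-3.03, 3.03], [-0.79, 2.21], [0.23, 2.52], [-1.04, 4.18], [0, 3.07], [-2.55, 2.55]. Speed limits (rad/s): [2.22, 2.22, 2.57, 3.14, 3.14, 3.14].

## Interface

Orientations are given as [roll, pitch, yaw] about the fixed x, y, z axes, in that order (R = Rz(yaw) Ry(pitch) Rx(roll)).
In Python, from cell import monitor, vision, order, manip gives the robot as it stands.
- The arm moves only by the shell command python3 -m jog 'ROWS' [FORCE]. ROWS is JSON, a list of rows, each a list of 7 numbers: the shift along the tool's x, y, z in cm, then the turn, a rotation vector about the tool's x, y, z in rad, then the opening in per cent of the stroke, from 0 (shut) to 100 (fully open). In form: [[tx, ty, tz, rx, ry, rz, jaw], ...]. A call has 1 to 8 rows; each row shifts and turns the commanded pose from where the row before left it, along the tool's axes as they then stand; what a row does not reach is not made up. A row lasts 1/10 s, in which the tool goes at most 50 mm and 8.59 degrees, less where a joint would pass 70% of its speed; a pose out of reach is approached as far as the arm can. A call is refused whole if a number of a shift passes 5 or a number of a turn 0.15, either way. A call with a gripper value outside its range is refused whole. The fingers move at their own pace and stop on an object; FORCE is the grip in N (left out, the last holds). Time passes only in rows, so rows that do not move let the fingers close. It gives the time, the measured TCP pose, the force and the opening at its end, in the units of the state.
- monitor.read_state(): the state, without advancing time (a new reading comes with each control period).
- vision.camera(name): name is "scene" or "top" or "wrist"; returns a dict with "color" (400x640x3 uint8, blue, green, red), "fx", "fy", "cx", "cy" (pixels), "distortion" ([k1, k2, p1, p2, k3] as OpenCV has them; the pictures are not rectified), "cam_to_world" (4x4, takes a point from camera to world coordinates); the wrist camera has in their place "tool_from_camera" (4x4, takes a point from camera to tool coordinates, whose origin is the TCP and whose axes are the flange's). Camera axes: x right, y down, z forward; pixel columns grow to the right and rows downward; lengths in mm; the calibration is good to about 2 mm. A picture is of the moment at which its call begins: read the wrist's pose just before it. There is no depth.
- order.sign_off(): hands the job in, once; it reports no verdict.
The state is a dict: "clock": time; "joints": joint angles; "qd": joint speeds; "effort": joint torques, N m; "eef_pos": TCP position; "eef_rot": TCP orientation; "wrist_force": force on the tool from outside, world axes, zero at the start; "moment": the same for the moment, N m; "finger_gap": finger opening in mm.
Only numpy, scipy, OpenCV 4.12 (cv2) and the standard library are available. Lean on these libraries where they do the work, as an engineer would, in place of code of your own. Each camera call takes 0.05 s, during which the arm holds its last target.

## Working session

There is one attempt and no reset: what is moved stays moved. The work goes in short steps, Python scripts to look and compute and a shell command to move; the robot and the scene stay as the last step left them, time stands still between calls to the robot, and variables do not carry over. Pictures are saved under pics/ and viewed, and the job is handed in when it is done.

```bash
ls; mkdir -p pics
cat > h.py <<'E'
import numpy as np, cv2
from cell import monitor, vision, order, manip
def cam(n):
    s=monitor.read_state(); c=vision.camera(n)
    if n=='wrist':
        from scipy.spatial.transform import Rotation as R
        T=np.eye(4);T[:3,:3]=R.from_euler('xyz',s['eef_rot']).as_matrix();T[:3,3]=s['eef_pos']
        c['cam_to_world']=T@np.array(c['tool_from_camera'])
    c['K']=np.array([[c['fx'],0,c['cx']],[0,c['fy'],c['cy']],[0,0,1.]])
    c['d']=np.array(c['distortion'],float);c['T']=np.array(c['cam_to_world'])
    return c
def onplane(c,px,z):
    p=cv2.undistortPoints(np.array(px,float).reshape(-1,1,2),c['K'],c['d']).reshape(-1,2)
    r=np.c_[p,np.ones(len(p))]@c['T'][:3,:3].T;o=c['T'][:3,3]
    return o+r*((z-o[2])/r[:,2])[:,None]
def proj(c,P):
    Ti=np.linalg.inv(c['T']);return cv2.projectPoints(np.array(P,float).reshape(-1,3),cv2.Rodrigues(Ti[:3,:3])[0],Ti[:3,3],c['K'],c['d'])[0].reshape(-1,2)
E
python3 - <<'E'
from h import *
import pickle
print(monitor.read_state(), manip.grasp_offset)
for n in ['scene','top','wrist']:
    c=cam(n);pickle.dump(c,open(f'{n}0.pkl','wb'));cv2.imwrite(f'pics/{n}0.png',c['color']);print(n,c['T'].round(2).tolist(),c['fx'])
E
```

```text
pics
{'clock': 0.0, 'joints': array([-1.34759589e+00,  3.00489925e-01,  1.52157971e+00, -3.16696842e-06,
        1.32067354e+00, -6.66151362e-02]), 'qd': array([ 3.62630724e-04, -3.94669943e-04,  9.52140571e-06,  7.30444068e-04,
        1.60277065e-04, -2.39553295e-03]), 'effort': array([-1.72540811e-03, -5.31804442e+01, -3.52737522e+01,  7.07967044e-02,
        2.44221976e-02, -7.93888876e-05]), 'eef_pos': array([ 157.10125265, -526.78640145,  177.97659681]), 'eef_rot': array([-3.14044448e+00, -7.35244034e-05,  2.89816313e-01]), 'wrist_force': array([ 0.10006882, -0.45166173,  0.1091274 ]), 'moment': array([-0.03412819, -0.01536304,  0.01459536]), 'finger_gap': 94.06251508568603} 18.8
scene [[0.16, 0.62, -0.77, 1192.55], [0.99, -0.09, 0.13, -37.99], [0.01, -0.78, -0.63, 621.24], [0.0, 0.0, 0.0, 1.0]] 400.7273913610629
top [[0.01, -0.99, 0.13, 418.44], [-1.0, -0.01, 0.0, 70.18], [0.0, -0.13, -0.99, 918.44], [0.0, 0.0, 0.0, 1.0]] 380.42825213657477
wrist [[0.29, -0.93, -0.24, 225.4], [-0.96, -0.28, -0.07, -505.05], [-0.0, 0.25, -0.97, 383.56], [0.0, 0.0, 0.0, 1.0]] 305.45396735864006
```

View pics/scene0.png

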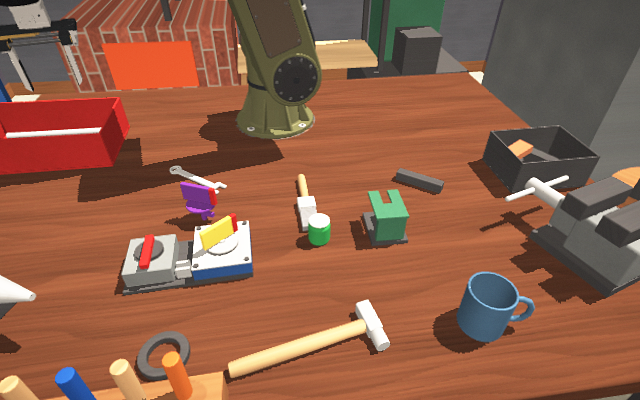

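View pics/top0.png

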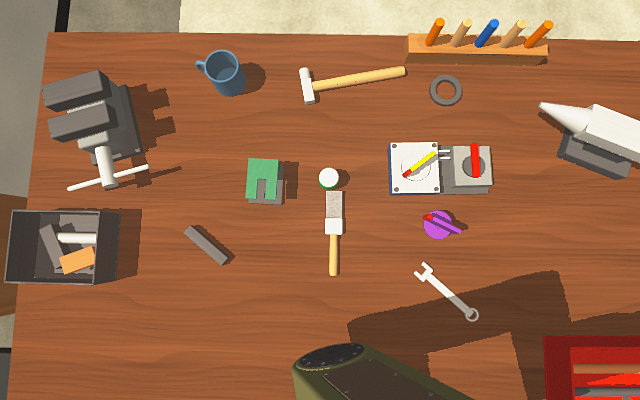

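View pics/wrist0.png

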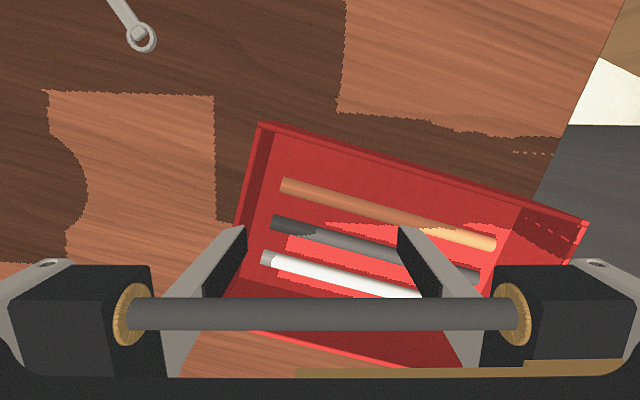

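The top view shows the lock cover near (415,167) with the yellow key and its red end at about (407,175). The rack is at about (265,180) with its slot opening down (world -x), the tin at (329,178) between them, and the purple decoy at (440,225). Next I'll measure them.

Run:
```python
from h import *
import pickle
t=pickle.load(open('top0.pkl','rb'));s=pickle.load(open('scene0.pkl','rb'))
def crop(c,x0,y0,x1,y1,k,n): cv2.imwrite(n,cv2.resize(c['color'][y0:y1,x0:x1],None,fx=k,fy=k,interpolation=cv2.INTER_CUBIC))
crop(t,380,130,500,205,6,'pics/toplock.png');crop(t,230,140,350,210,6,'pics/toprack.png')
crop(s,110,200,260,300,5,'pics/scenelock.png')
for n,c in (('top',t),('scene',s)):
    hsv=cv2.cvtColor(c['color'],cv2.COLOR_BGR2HSV)
    for nm,lo,hi in (('yel',(22,150,120),(35,255,255)),('green',(55,80,40),(85,255,255)),('red',(0,200,90),(6,255,255)),('white',(0,0,200),(180,30,255)),):
        m=cv2.inRange(hsv,lo,hi);k,l,st,ce=cv2.connectedComponentsWithStats(m)
        for i in range(1,k):
            if st[i,4]>12: print(n,nm,st[i],ce[i].round(1))
```

```text
top yel [410 151  26  21 125] [422.4 160.7]
top green [ 246  158   33   42 1031] [261.8 176.9]
top green [319 181  19   9  49] [326.9 186.5]
top red [470 143  10  34 255] [474.8 159.8]
top red [403 169   9   8  36] [406.7 172.7]
top red [423 214  10   6  42] [427.2 216.6]
top red [ 543  335   97   65 3885] [590.  364.3]
top red [629 397  11   3  27] [634.9 397.9]
top white [299  68  15  34 305] [306.   84.8]
top white [ 540  103  100   50 2294] [600.5 123.2]
top white [ 83 137  11   9  34] [ 87.3 140.9]
top white [ 391  142   49   51 1879] [413.2 167.9]
top white [ 68 147  43  44 457] [ 96.7 171.2]
top white [453 146  12  12  52] [458.  149.9]
top white [465 147   5   9  19] [467.7 150.8]
top white [455 146  37  39 314] [479.2 171.3]
top white [439 150  11   2  21] [443.8 150.5]
top white [441 157   9   2  18] [445.  157.5]
top white [114 164  34  13 137] [130.  170.5]
top white [319 168  19  19 284] [328.2 177. ]
top white [326 191   3  26  40] [326.4 203.2]
top white [325 217  17  18 275] [333.1 225.6]
top white [ 58 234  38   9 269] [ 77.3 238. ]
top white [414 262  40  35 330] [4
[... 755 characters left out ...]
   9 395] [ 53.4 132.1]
scene white [529 175  40  26 375] [549.1 186.3]
scene white [189 176  38  13 175] [207.2 182.1]
scene white [506 187  29  14 141] [520.5 193.4]
scene white [298 196  32  32 630] [311.2 212.6]
scene white [589 207  28  17 115] [600.3 215.6]
scene white [ 191  221   61   49 1404] [227.6 250.3]
scene white [193 225  18  29 187] [197.9 238.9]
scene white [147 234  29  37 536] [164.1 253.4]
scene white [122 238  22  37 353] [131.2 257.5]
scene white [629 239  11  13  79] [635.6 244.9]
scene white [176 260  13   4  35] [181.6 261.6]
scene white [175 266  15   5  53] [182.  267.8]
scene white [  0 275  35  26 515] [ 13.5 290.4]
scene white [356 300  34  47 613] [372.3 321.4]
```

```bash
python3 -c "
import cv2
for n in ('toplock','toprack','scenelock'): print(cv2.imread(f'pics/{n}.png').shape)"
```

```text
(450, 720, 3)
(420, 720, 3)
(500, 750, 3)
```

View pics/toplock.png

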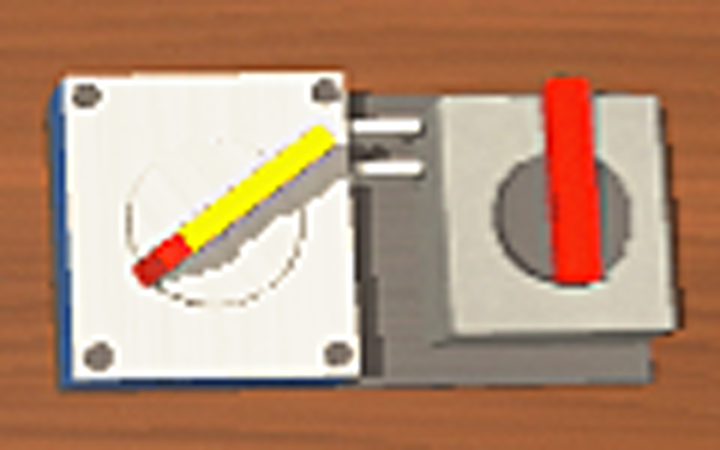

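View pics/toprack.png

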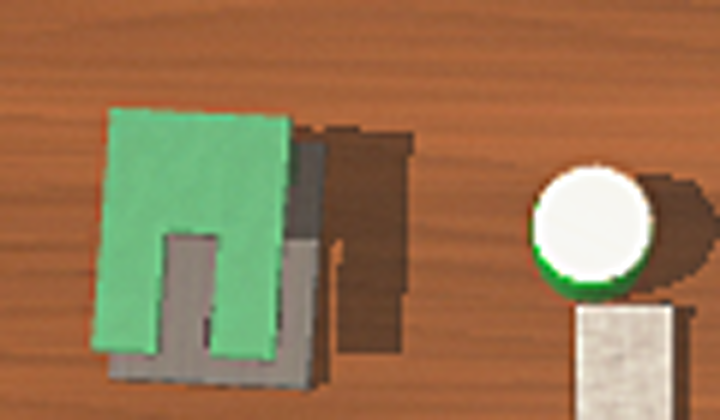

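View pics/scenelock.png

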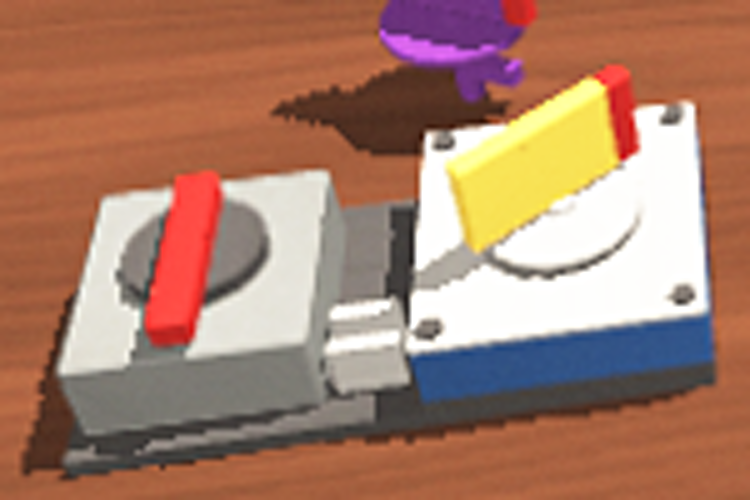

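```bash
cat >> h.py <<'E'
def uncrop(pts,x0,y0,k): return (np.array(pts,float)+.5)/k-.5+np.array([x0,y0])
E
python3 - <<'E'
from h import *
import pickle
t=pickle.load(open('top0.pkl','rb'));s=pickle.load(open('scene0.pkl','rb'))
P=onplane(t,uncrop([(62,75),(343,72),(358,378),(72,382)],380,130,6),44);print('cover top',P.round(1).tolist(),P.mean(0).round(1))
P=onplane(t,uncrop([(86,95),(324,90),(338,353),(99,356)],380,130,6),46);print('screws',P.round(1).tolist(),P.mean(0).round(1))
P=onplane(s,uncrop([(443,140),(670,115),(682,293),(428,328)],110,200,5),46);print('screws scene',P.round(1).tolist(),P.mean(0).round(1))
P=onplane(t,uncrop([(135,268),(152,287),(334,136),(317,124)],380,130,6),99);print('key top',P.round(1).tolist(),P.mean(0).round(1))
v=P[:2].mean(0)-P[2:].mean(0);print(np.arctan2(v[1],v[0]),np.hypot(*v[:2]))
P=onplane(s,uncrop([(447,168),(460,180),(630,72),(612,66)],110,200,5),99);print('key scene',P.round(1).tolist(),P.mean(0).round(1))
v=P[2:].mean(0)-P[:2].mean(0);print(np.arctan2(v[1],v[0]),np.hypot(*v[:2]))
P=onplane(t,uncrop([(109,108),(291,116),(276,359),(212,356),(217,236),(164,234),(155,353),(92,349)],230,140,6),75);print('rack',P.round(1).tolist())
P=onplane(t,uncrop([(592,224)],230,140,6),55);print('tin',P)
P=onplane(t,uncrop([(442,97),(660,95),(676,330),(452,335)],380,130,6),55);print('switch',P.round(1).tolist())
E
```

```text
cover top [[654.4, -86.0, 44.0], [657.5, -197.0, 44.0], [535.9, -199.8, 44.0], [532.6, -88.8, 44.0]] [ 595.1 -142.9   44. ]
screws [[646.0, -95.0, 46.0], [649.6, -188.7, 46.0], [545.2, -191.7, 46.0], [542.7, -99.0, 46.0]] [ 595.9 -143.6   46. ]
screws scene [[544.3, -191.4, 46.0], [542.8, -98.2, 46.0], [646.2, -94.3, 46.0], [649.5, -188.6, 46.0]] [ 595.7 -143.1   46. ]
key top [[567.7, -102.2, 99.0], [560.8, -108.3, 99.0], [618.2, -176.3, 99.0], [622.6, -170.1, 99.0]] [ 592.3 -139.2   99. ]
2.2616996943350647 88.09779181968801
key scene [[619.9, -174.6, 99.0], [627.1, -169.3, 99.0], [574.8, -108.0, 99.0], [570.1, -115.1, 99.0]] [ 598.  -141.8   99. ]
2.2725010159828467 79.0641818771617
rack [[605.1, 241.8, 75.0], [603.1, 173.0, 75.0], [510.8, 175.8, 75.0], [511.6, 199.6, 75.0], [556.8, 199.3, 75.0], [557.3, 219.2, 75.0], [512.4, 220.9, 75.0], [513.5, 244.4, 75.0]]
tin [[566.91396404  58.69110454  55.        ]]
switch [[645.2, -232.1, 55.0], [647.4, -317.6, 55.0], [554.9, -319.8, 55.0], [551.6, -233.1, 55.0]]
```

Lock axis is at about (595.5, -143.2) with yaw about 0.03, and the key's world yaw is about 2.26. The rack axis is at about (547.5, 209.2) with yaw about -0.03, and the tin is at (567, 59). Moving above the key.

```bash
python3 -m jog '[[2,-0.9,-0.5,0,0,0,100],[3.5,-1.6,-0.5,0,0,-0.05,100],[3.5,-1.6,-0.5,0,0,0.05,100],[3.5,-1.6,0,0,0,0,100],[3.5,-1.6,0,0,0,0,100],[3.5,-1.6,0,0,0,0,100],[3.5,-1.6,0,0,0,0,100],[3.5,-1.6,0,0,0,0,100]]' && python3 -m jog '[[3.5,-1.6,0,0,0,0,100],[3.5,-1.6,0,0,0,0,100],[3.5,-1.6,0,0,0,0,100],[3.5,-1.6,0,0,0,0,100],[3.5,-1.6,0,0,0,0,100],[3.5,-1.6,0,0,0,0,100],[3.5,-1.6,0,0,0,0,100],[2,-0.9,0,0,0,0,100]]'
```

```text
clock: 0.95
eef_pos: [376.2, -332.7, 193.5]
eef_rot: [-3.141, 0.0, 0.29]
wrist_force: [0.4, -0.9, -0.1]
finger_gap: 94.0
clock: 1.75
eef_pos: [596.0, -140.2, 193.0]
eef_rot: [-3.141, 0.0, 0.291]
wrist_force: [-0.2, -0.6, 0.0]
finger_gap: 94.3
```

```bash
python3 -m jog '[[0,0,0,0,0,-0.14,100],[0,0,0,0,0,-0.14,100],[0,0,0,0,0,-0.14,100],[0,0,0,0,0,-0.14,100],[0,0,0,0,0,-0.14,100],[0,0,0,0,0,-0.14,100],[0,0,0,0,0,-0.14,100],[0,0,0,0,0,-0.14,100]]' && python3 -m jog '[[0,0,0,0,0,-0.14,100],[0,0,0,0,0,-0.14,100],[0,0,0,0,0,-0.14,100],[0,0,0,0,0,-0.14,100],[0,0,0,0,0,-0.14,100],[0,0,0,0,0,-0.14,100],[0,0,0,0,0,0,100],[0,0,0,0,0,0,100]]'
```

```text
clock: 2.55
eef_pos: [594.5, -142.2, 193.2]
eef_rot: [-3.141, -0.0, 1.416]
wrist_force: [-0.3, -0.3, 0.3]
finger_gap: 93.7
clock: 3.35
eef_pos: [594.6, -142.3, 193.4]
eef_rot: [-3.141, -0.0, 2.246]
wrist_force: [-1.2, -0.3, -0.1]
finger_gap: 94.0
```

Run:
```python
from h import *
import pickle
c=cam('wrist');pickle.dump(c,open('w1.pkl','wb'));cv2.imwrite('pics/w1.png',c['color'])
hsv=cv2.cvtColor(c['color'],cv2.COLOR_BGR2HSV)
m=cv2.inRange(hsv,(22,150,120),(35,255,255));print(cv2.boundingRect(m))
print(proj(c,[[595.5,-143.2,99],[595.5,-143.2,44]]))
```

```text
(318, 169, 10, 64)
[[321.56335889 196.63784979]
 [321.59651671 185.42187703]]
```

View pics/w1.png

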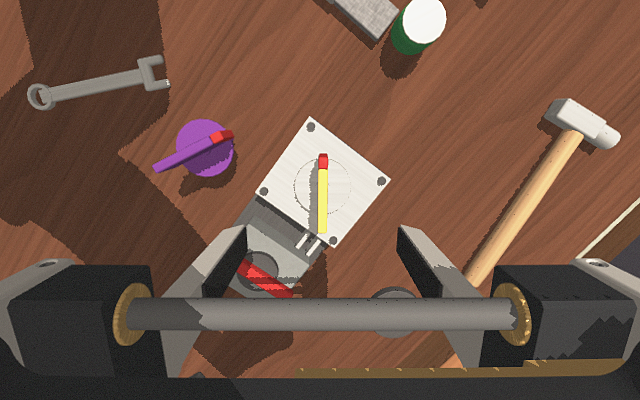

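The wrist view shows the key between the open fingers and running parallel to the camera's column axis, from its red end at (323,153) to its yellow end at (323,233).

Run:
```python
from h import *
import pickle
c=pickle.load(open('w1.pkl','rb'))
cv2.imwrite('pics/w1c.png',cv2.resize(c['color'][110:250,240:400],None,fx=4,fy=4,interpolation=cv2.INTER_CUBIC))
hsv=cv2.cvtColor(c['color'],cv2.COLOR_BGR2HSV)
m=cv2.inRange(hsv,(22,150,120),(35,255,255))|cv2.inRange(hsv,(0,180,150),(8,255,255));m[:150]=0;m[240:]=0;m[:,:300]=0;m[:,345:]=0
ys,xs=np.nonzero(m)
# top face rows: midline by row
for y in range(ys.min(),ys.max()+1,8): r=xs[ys==y];print(y,r.min(),r.max())
print(ys.min(),ys.max())
a=onplane(c,[(323,153.5),(322.3,233)],99);print(a, np.hypot(*(a[0]-a[1])[:2]),np.arctan2(*(a[0]-a[1])[1::-1]),a.mean(0))
sc=onplane(c,uncrop([(284,68),(564,284),(372,520),(92,324)],240,110,4),46);print(sc.mean(0))
```

```text
154 320 326
162 319 327
170 327 327
178 318 318
186 318 327
194 318 318
202 318 318
210 318 318
218 318 326
226 326 326
154 232
[[ 569.46957358 -108.41083401   99.        ]
 [ 620.53350992 -173.26539273   99.        ]] 82.54477198317461 2.237782775654193 [ 595.00154175 -140.83811337   99.        ]
[ 595.5885892  -143.00555048   46.        ]
```

View pics/w1c.png

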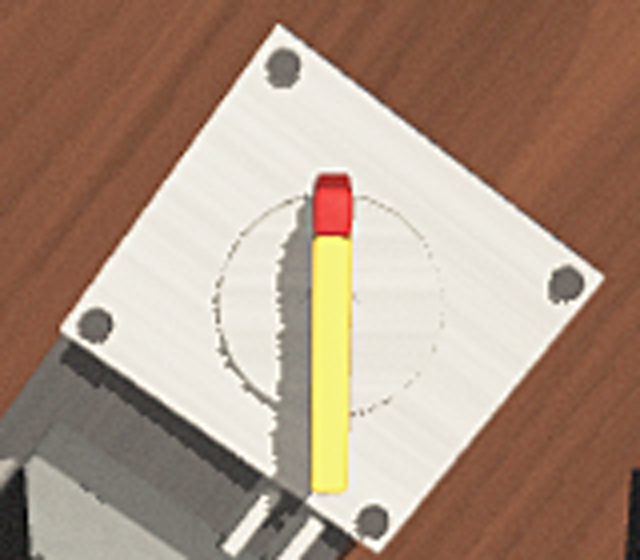

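```bash
python3 -m jog '[[-0.1,0.05,2,0,0,0,100],[0,0,3,0,0,0,100],[0,0,3,0,0,0,100],[0,0,2.5,0,0,0,100],[0,0,1.5,0,0,0,100],[0,0,1.1,0,0,0,100],[0,0,0,0,0,0,100],[0,0,0,0,0,0,100]]' && python3 -m jog '[[0,0,0,0,0,0,40],[0,0,0,0,0,0,20],[0,0,0,0,0,0,0],[0,0,0,0,0,0,0],[0,0,0,0,0,0,0],[0,0,0,0,0,0,0],[0,0,0,0,0,0,0],[0,0,0,0,0,0,0]]' 8; python3 -c "
from h import *
s=monitor.read_state();print(s['moment'],s['wrist_force'],s['joints'])
c=cam('wrist');cv2.imwrite('pics/w2.png',c['color'])"
```

```text
clock: 4.2
eef_pos: [596.1, -142.9, 63.5]
eef_rot: [3.141, 0.001, 2.249]
wrist_force: [0.1, -0.1, 0.5]
finger_gap: 93.9
clock: 5.0
eef_pos: [595.6, -142.8, 62.6]
eef_rot: [3.142, 0.0, 2.25]
wrist_force: [0.2, 0.1, 0.6]
finger_gap: 33.3
[-0.03308347 -0.12210597  0.00291214] [0.17023346 0.0828647  0.55516004] [-2.95052391e-01  5.48767703e-01  1.45021347e+00  2.10107311e-05
  1.14259196e+00 -9.74016970e-01]
```

```bash
python3 -m jog '[[0,0,0,0,0,0,0],[0,0,0,0,0,0,0],[0,0,0,0,0,0,0],[0,0,0,0,0,0,0],[0,0,0,0,0,0,0]]'; python3 -c "
from h import *
s=monitor.read_state();print(s['moment'],s['wrist_force'],s['joints'])
c=cam('wrist');cv2.imwrite('pics/w2.png',c['color'])"
```

```text
clock: 5.55
eef_pos: [595.6, -142.7, 62.5]
eef_rot: [-3.142, -0.0, 2.25]
wrist_force: [-0.7, -0.3, -0.8]
finger_gap: 9.8
[-0.02419976 -0.16680635  0.02948652] [-0.71954933 -0.26066175 -0.77307093] [-2.94986472e-01  5.48789423e-01  1.45025689e+00 -2.69616515e-05
  1.14258875e+00 -9.74019048e-01]
```

View pics/w2.png

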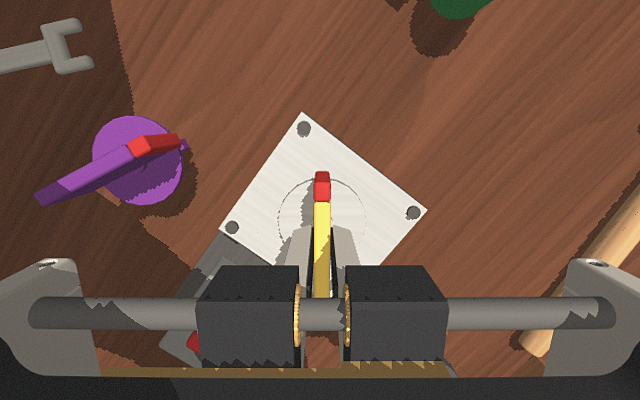

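The key is gripped by its bow (gap 9.8) with low forces. Turning clockwise.

```bash
cat > st.py <<'E'
from h import *
s=monitor.read_state()
print('pos',s['eef_pos'].round(2),'yaw %.3f keyang %.3f'%(s['eef_rot'][2],s['eef_rot'][2]-.03),'F',s['wrist_force'].round(1),'M',s['moment'].round(3),'gap %.1f'%s['finger_gap'],'t %.2f'%s['clock'])
E
python3 -m jog '[[0,0,0,0,0,0.04,0],[0,0,0,0,0,0.06,0],[0,0,0,0,0,0.06,0],[0,0,0,0,0,0.06,0],[0,0,0,0,0,0.06,0],[0,0,0,0,0,0.06,0],[0,0,0,0,0,0.04,0],[0,0,0,0,0,0,0]]' 15; python3 st.py
```

```text
clock: 6.4
eef_pos: [595.7, -142.7, 62.6]
eef_rot: [3.142, -0.0, 1.869]
wrist_force: [0.7, 0.2, 0.4]
finger_gap: 9.9
pos [ 595.65 -142.73   62.57] yaw 1.869 keyang 1.839 F [0.7 0.2 0.4] M [ 0.015 -0.173 -0.002] gap 9.9 t 6.40
```

Turning freely and well centred. Continuing.

```bash
python3 -m jog '[[0,0,0,0,0,0.08,0],[0,0,0,0,0,0.1,0],[0,0,0,0,0,0.1,0],[0,0,0,0,0,0.1,0],[0,0,0,0,0,0.1,0],[0,0,0,0,0,0.1,0],[0,0,0,0,0,0.1,0],[0,0,0,0,0,0.08,0]]'; python3 st.py;python3 -m jog '[[0,0,0,0,0,0.08,0],[0,0,0,0,0,0.08,0],[0,0,0,0,0,0.08,0],[0,0,0,0,0,0.08,0],[0,0,0,0,0,0.06,0],[0,0,0,0,0,0.04,0],[0,0,0,0,0,0,0]]' 25; python3 st.py
```

```text
clock: 7.2
eef_pos: [595.8, -142.8, 62.6]
eef_rot: [3.141, -0.0, 1.107]
wrist_force: [1.3, -1.4, -1.0]
finger_gap: 9.9
pos [ 595.81 -142.84   62.55] yaw 1.107 keyang 1.077 F [ 1.3 -1.4 -1. ] M [-0.191 -0.415  0.015] gap 9.9 t 7.20
clock: 7.9
eef_pos: [596.0, -143.0, 62.6]
eef_rot: [3.141, -0.0, 0.69]
wrist_force: [3.3, -2.0, -1.8]
finger_gap: 9.7
pos [ 595.99 -142.98   62.6 ] yaw 0.690 keyang 0.660 F [ 3.3 -2.  -1.8] M [-0.42  -0.804  0.011] gap 9.7 t 7.90
```

```bash
python3 -m jog '[[0,0.04,0,0,0,0.05,0],[0,0,0,0,0,0.07,0],[0,0,0,0,0,0.07,0],[0,0,0,0,0,0.07,0],[0,0,0,0,0,0.07,0],[0,0,0,0,0,0.07,0],[0,0,0,0,0,0.05,0],[0,0,0,0,0,0,0]]'; python3 st.py
```

```text
clock: 8.7
eef_pos: [596.3, -143.2, 62.7]
eef_rot: [3.141, -0.001, 0.241]
wrist_force: [4.0, -1.6, -1.3]
finger_gap: 9.9
pos [ 596.26 -143.19   62.68] yaw 0.241 keyang 0.211 F [ 4.  -1.6 -1.3] M [-0.32  -0.933 -0.02 ] gap 9.9 t 8.70
```

```bash
python3 -m jog '[[0,0,0,0,0,0.06,0],[0,0,0,0,0,0.08,0],[0,0,0,0,0,0.08,0],[0,0,0,0,0,0.08,0],[0,0,0,0,0,0.08,0],[0,0,0,0,0,0.08,0],[0,0,0,0,0,0.06,0],[0,0,0,0,0,0,0]]'; python3 st.py; python3 -m jog '[[0,0,0,0,0,0.06,0],[0,0,0,0,0,0.06,0],[0,0,0,0,0,0.04,0],[0,0,0,0,0,0,0]]'; python3 st.py;  python3 -m jog '[[0,0,0,0,0,0.03,0],[0,0,0,0,0,0.03,0],[0,0,0,0,0,0,0]]'; python3 st.py
```

```text
clock: 9.5
eef_pos: [596.1, -143.0, 62.7]
eef_rot: [-3.141, -0.001, -0.278]
wrist_force: [3.9, -0.9, -0.7]
finger_gap: 9.6
pos [ 596.15 -142.95   62.71] yaw -0.278 keyang -0.308 F [ 3.9 -0.9 -0.7] M [ 0.014 -0.806  0.005] gap 9.6 t 9.50
clock: 9.9
eef_pos: [596.1, -143.0, 62.7]
eef_rot: [-3.141, -0.0, -0.437]
wrist_force: [2.8, -0.4, -1.8]
finger_gap: 9.8
pos [ 596.06 -142.99   62.67] yaw -0.437 keyang -0.467 F [ 2.8 -0.4 -1.8] M [ 0.03  -0.885 -0.003] gap 9.8 t 9.90
clock: 10.2
eef_pos: [596.0, -143.1, 62.7]
eef_rot: [-3.141, -0.0, -0.497]
wrist_force: [3.0, -0.8, -1.8]
finger_gap: 9.8
pos [ 596.04 -143.07   62.67] yaw -0.497 keyang -0.527 F [ 3.  -0.8 -1.8] M [ 0.014 -0.898  0.002] gap 9.8 t 10.20
```

```bash
for i in 1; do python3 -m jog '[[0,0,0,0,0,0.03,0],[0,0,0,0,0,0,0]]' >/dev/null; python3 st.py; done; python3 -m jog '[[0,0,0,0,0,0.03,0],[0,0,0,0,0,0,0]]'>/dev/null; python3 st.py; python3 -c "
from h import *
c=cam('wrist');cv2.imwrite('pics/w3.png',c['color'])
c=cam('scene');cv2.imwrite('pics/s3.png',cv2.resize(c['color'][180:300,110:270],None,fx=4,fy=4,interpolation=cv2.INTER_CUBIC))"
```

```text
pos [ 596.01 -143.06   62.66] yaw -0.528 keyang -0.558 F [ 3.9 -0.8  0.3] M [-0.022 -0.919  0.074] gap 9.8 t 10.40
pos [ 596.   -143.09   62.67] yaw -0.558 keyang -0.588 F [ 3.9 -1.5 -0.2] M [-0.079 -0.867  0.07 ] gap 9.2 t 10.60
```

View pics/w3.png

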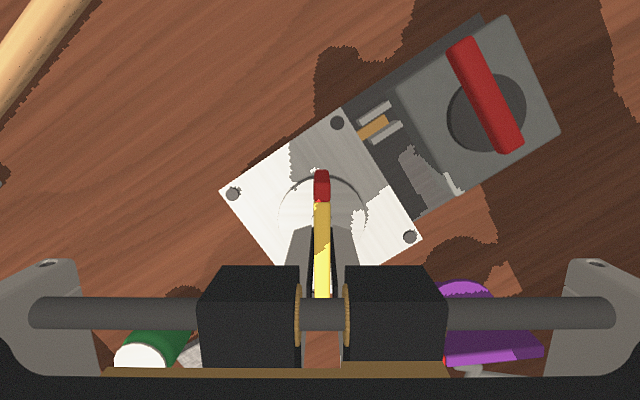

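View pics/s3.png

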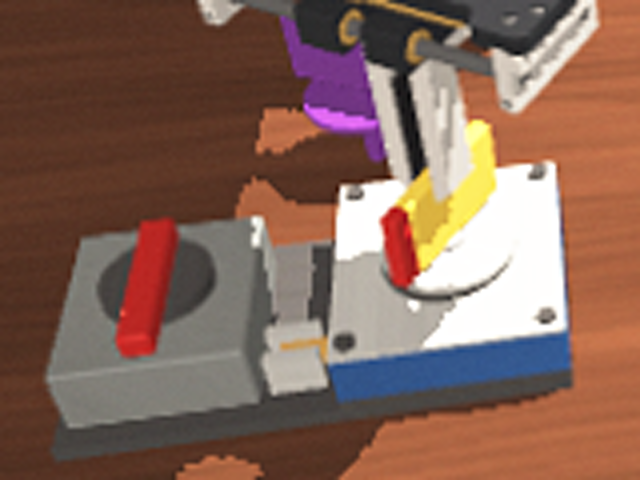

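The wrist view shows the brass bolt out between the posts at (375,128), and the moment Mz jumped near -0.55. I'll press a little further with a firmer grip to make sure it is at the stop.

```bash
python3 -m jog '[[0,0,0,0,0,0,0],[0,0,0,0,0,0.03,0],[0,0,0,0,0,0.03,0],[0,0,0,0,0,0,0]]' 45; python3 st.py; python3 -c "
from h import *
c=cam('wrist');cv2.imwrite('pics/w4.png',cv2.resize(c['color'][80:280,220:420],None,fx=3,fy=3,interpolation=cv2.INTER_CUBIC))
Rz=lambda a:np.array([[np.cos(a),-np.sin(a)],[np.sin(a),np.cos(a)]])
for e in (0,-20,-27,-30):
    for x in (27,39):
        p=np.r_[np.array([595.6,-143.0])+Rz(.03)@np.array([x,-56+e]),24]; print(e,x,(proj(c,p)-[220,80])*3)
"
```

```text
clock: 11.1
eef_pos: [596.0, -142.9, 62.6]
eef_rot: [-3.141, -0.0, -0.62]
wrist_force: [4.3, -0.1, 0.9]
finger_gap: 9.4
pos [ 596.02 -142.92   62.65] yaw -0.620 keyang -0.650 F [ 4.3 -0.1  0.9] M [ 0.203 -1.052  0.122] gap 9.4 t 11.10
0 27 [[416.53738349 182.42334201]]
0 39 [[389.71061785 145.1191195 ]]
-20 27 [[479.24674728 135.19817194]]
-20 39 [[452.7175359   96.98203595]]
-27 27 [[501.53539014 118.41874141]]
-27 39 [[475.11678437  79.87857383]]
-30 27 [[511.14164313 111.18784819]]
-30 39 [[484.77147197  72.50805805]]
```

View pics/w4.png

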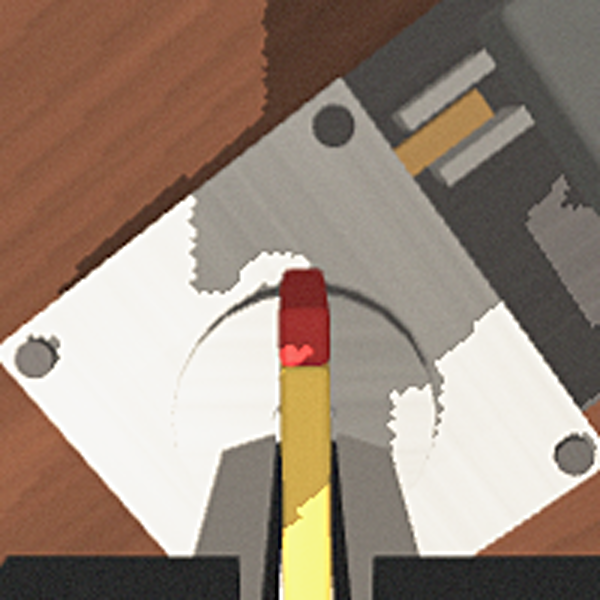

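The bolt's end is at about (485,105) in the crop. That agrees with the predicted 26-27 mm extension, so the key is at its stop. Turning back to the search range.

```bash
python3 -m jog '[[0,0,0,0,0,-0.06,0],[0,0,0,0,0,-0.1,0],[0,0,0,0,0,-0.1,0],[0,0,0,0,0,-0.1,0],[0,0,0,0,0,-0.1,0],[0,0,0,0,0,-0.1,0],[0,0,0,0,0,-0.1,0],[0,0,0,0,0,-0.1,0]]' 20 >/dev/null; python3 st.py;python3 -m jog '[[0,0,0,0,0,-0.1,0],[0,0,0,0,0,-0.1,0],[0,0,0,0,0,-0.1,0],[0,0,0,0,0,-0.1,0],[0,0,0,0,0,-0.1,0],[0,0,0,0,0,-0.05,0],[0,0,0,0,0,0,0]]' >/dev/null; python3 st.py
```

```text
pos [ 595.6  -143.23   62.6 ] yaw 0.145 keyang 0.115 F [ 0.7 -1.2  2. ] M [-0.271 -0.479 -0.084] gap 10.1 t 11.95
pos [ 595.69 -143.26   62.64] yaw 0.692 keyang 0.662 F [ 1.7 -1.1  1.1] M [-0.317 -0.516 -0.012] gap 9.9 t 12.65
```

First lift probe, at key angle 0.66.

```bash
python3 -m jog '[[0,0,-0.2,0,0,0,0],[0,0,-0.2,0,0,0,0],[0,0,-0.2,0,0,0,0],[0,0,-0.1,0,0,0,0],[0,0,0,0,0,0,0]]' >/dev/null; python3 st.py; python3 -c "
from h import *
c=cam('wrist');cv2.imwrite('pics/w5.png',cv2.resize(c['color'][80:280,220:420],None,fx=3,fy=3,interpolation=cv2.INTER_CUBIC))"
```

```text
pos [ 594.53 -141.95   66.8 ] yaw 0.690 keyang 0.660 F [  5.9   2.2 -22.1] M [ 0.246 -1.312 -0.031] gap 9.9 t 13.15
```

View pics/w5.png

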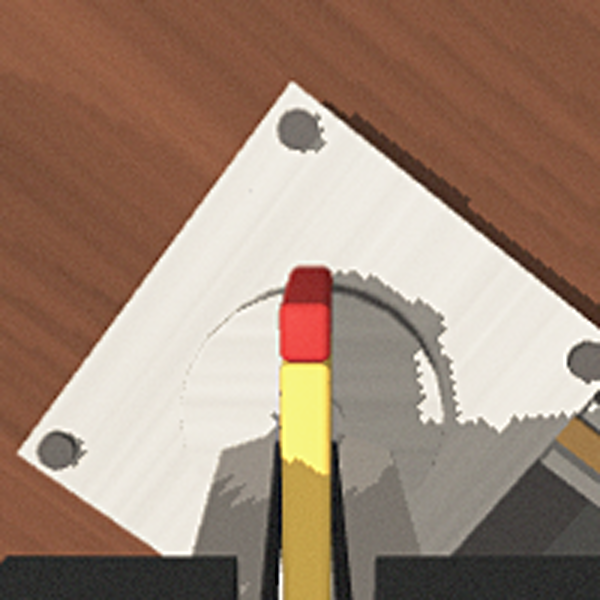

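Blocked: z stopped at +4.2 with 22 N of pull, and the arm is compliant. I'll ease to a light upward bias and turn in small steps to feel for the pop-up.

```bash
python3 -m jog '[[0,0,0.15,0,0,0,0],[0,0,0,0,0,-0.04,0],[0,0,0,0,0,0,0]]' >/dev/null; python3 st.py; python3 -m jog '[[0,0,0,0,0,-0.05,0],[0,0,0,0,0,0,0]]' >/dev/null; python3 st.py; python3 -m jog '[[0,0,0,0,0,-0.05,0],[0,0,0,0,0,0,0]]' >/dev/null; python3 st.py
```

```text
pos [ 595.04 -142.7    66.88] yaw 0.730 keyang 0.700 F [  2.9   0.7 -15.2] M [-0.035 -0.505  0.023] gap 9.7 t 13.50
pos [ 595.25 -142.86   67.16] yaw 0.779 keyang 0.749 F [  2.9   0.3 -15.5] M [-0.154 -0.418 -0.019] gap 10.2 t 13.70
pos [ 595.38 -142.9    67.32] yaw 0.829 keyang 0.799 F [  1.5   0.4 -15.1] M [-0.109 -0.505 -0.032] gap 9.8 t 13.90
```

```bash
python3 -m jog '[[0,0,0,0,0,-0.05,0],[0,0,0,0,0,0,0]]' >/dev/null; python3 st.py; python3 -m jog '[[0,0,0,0,0,-0.05,0],[0,0,0,0,0,0,0]]' >/dev/null; python3 st.py; python3 -m jog '[[0,0,0,0,0,-0.05,0],[0,0,0,0,0,0,0]]' >/dev/null; python3 st.py
```

```text
pos [ 595.5  -142.91   67.49] yaw 0.878 keyang 0.848 F [  2.    0.1 -16.6] M [-0.051 -0.454 -0.017] gap 9.6 t 14.10
pos [ 595.62 -142.89   67.63] yaw 0.928 keyang 0.898 F [  2.7   1.3 -16.9] M [ 0.017 -0.486 -0.015] gap 9.5 t 14.30
pos [ 595.73 -142.93   67.85] yaw 0.978 keyang 0.948 F [  2.2   0.6 -16.5] M [ 0.011 -0.411  0.007] gap 9.6 t 14.50
```

```bash
python3 -m jog '[[0,0,0,0,0,-0.05,0],[0,0,0,0,0,0,0]]' >/dev/null; python3 st.py; python3 -m jog '[[0,0,0,0,0,-0.05,0],[0,0,0,0,0,0,0]]' >/dev/null; python3 st.py; python3 -m jog '[[0,0,0,0,0,-0.05,0],[0,0,0,0,0,0,0]]' >/dev/null; python3 st.py
```

```text
pos [ 595.96 -143.11   68.41] yaw 1.028 keyang 0.998 F [-0.6 -0.4 -3.4] M [-0.092  0.265 -0.015] gap 9.7 t 14.70
pos [ 596.47 -143.33   69.47] yaw 1.078 keyang 1.048 F [-1.5  1.  -3.3] M [ 0.09   0.22  -0.013] gap 9.2 t 14.90
pos [ 596.44 -143.32   69.16] yaw 1.128 keyang 1.098 F [-0.1  0.3 -2.1] M [-0.089 -0.065  0.031] gap 9.6 t 15.10
```

The pull dropped to about the key's own weight near key angle 1.0-1.05: release found. Lifting at about 1.06.

```bash
python3 -m jog '[[0,0,0,0,0,0.04,0],[0,0,-0.2,0,0,0,0],[0,0,-0.2,0,0,0,0],[0,0,-0.2,0,0,0,0],[0,0,0,0,0,0,0]]' >/dev/null; python3 st.py
```

```text
pos [ 596.13 -143.11   74.59] yaw 1.090 keyang 1.060 F [ 1.   0.  -3.1] M [-0.076 -0.04   0.015] gap 9.8 t 15.60
```

```bash
python3 -m jog '[[0,0,-0.4,0,0,0,0],[0,0,-0.4,0,0,0,0],[0,0,-0.4,0,0,0,0],[0,0,-0.4,0,0,0,0],[0,0,0,0,0,0,0]]' >/dev/null; python3 st.py; python3 -c "
from h import *
c=cam('scene');cv2.imwrite('pics/s6.png',cv2.resize(c['color'][150:300,110:310],None,fx=4,fy=4,interpolation=cv2.INTER_CUBIC))"
```

```text
pos [ 596.22 -143.14   90.84] yaw 1.090 keyang 1.060 F [ 0.  -0.1 -2.8] M [-0.019 -0.02   0.019] gap 9.9 t 16.10
```

View pics/s6.png

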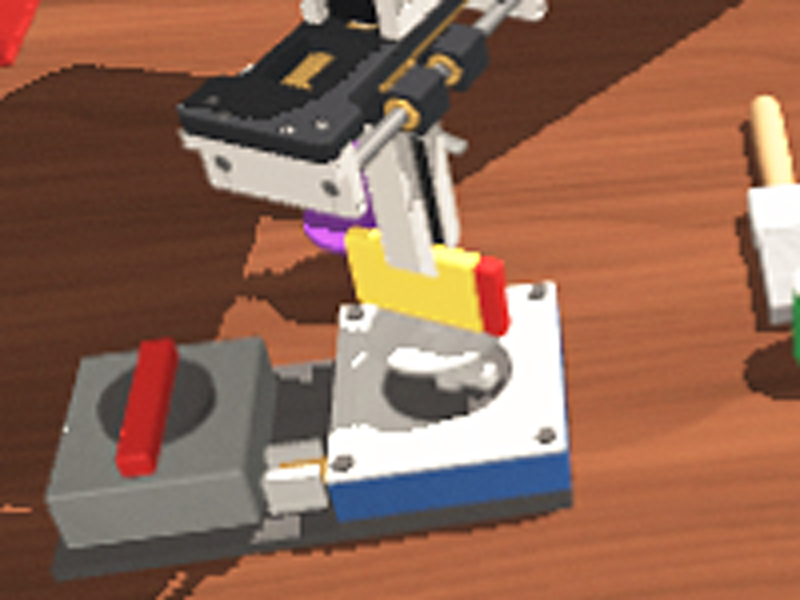

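The key is rising cleanly, bit up through the keyway, and the bolt is still out. Lifting straight until well clear.

```bash
python3 -m jog '[[0,0,-0.4,0,0,0,0],[0,0,-0.6,0,0,0,0],[0,0,-0.6,0,0,0,0],[0,0,-0.8,0,0,0,0],[0,0,-0.8,0,0,0,0],[0,0,-1,0,0,0,0],[0,0,-1,0,0,0,0],[0,0,-0.6,0,0,0,0]]' >/dev/null; python3 st.py; python3 -c "
from h import *
c=cam('scene');cv2.imwrite('pics/s7.png',cv2.resize(c['color'][150:300,110:310],None,fx=4,fy=4,interpolation=cv2.INTER_CUBIC))
t=cam('top');cv2.imwrite('pics/t7.png',cv2.resize(t['color'][130:280,160:460],None,fx=2.5,fy=2.5))
print(onplane(t,[(185,228),(228,263),(221,265)],12).round())"
```

```text
pos [ 596.18 -143.17  149.46] yaw 1.090 keyang 1.060 F [-0.4  0.1 -3. ] M [-0.064 -0.033 -0.034] gap 9.5 t 16.95
[[446. 397.  12.]
 [366. 291.  12.]
 [361. 307.  12.]]
```

View pics/s7.png

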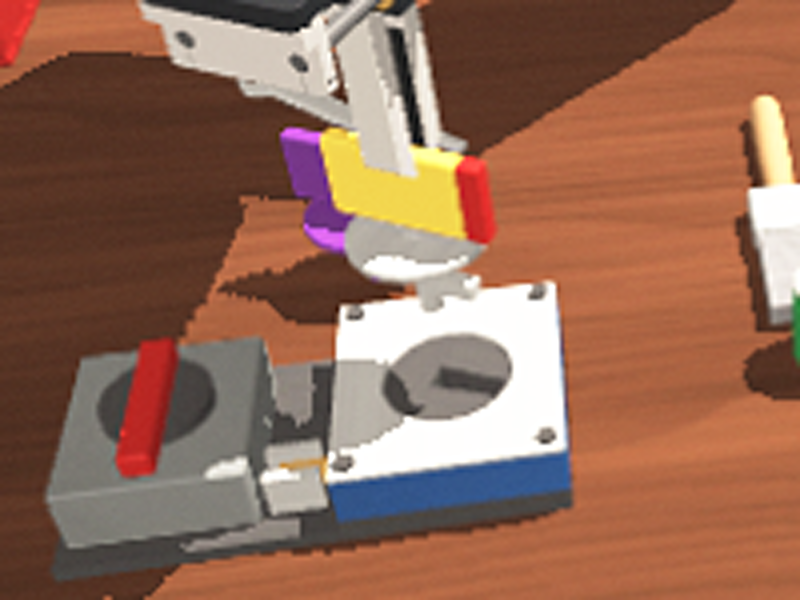

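Run:
```python
from h import *
c=cam('scene');s=monitor.read_state();p=s['eef_pos'];a=s['eef_rot'][2]
cv2.imwrite('pics/s8.png',cv2.resize(c['color'][170:240,180:250],None,fx=8,fy=8,interpolation=cv2.INTER_CUBIC))
for sl in (58.6,61):
  for x,y,z in ((-40,-5,95),(-40,5,95),(40,-5,95),(40,5,95),(-40,-5,52),(40,-5,52),(0,0,0)):
    P=[p[0]+x*np.cos(a)-y*np.sin(a),p[1]+x*np.sin(a)+y*np.cos(a),p[2]-sl+z]
    print(sl,(x,y,z),((proj(c,P)-[180,170]+.5)*8-.5).round(0))
```

```text
58.6 (-40, -5, 95) [[ 69. 120.]]
58.6 (-40, 5, 95) [[94. 95.]]
58.6 (40, -5, 95) [[388. 192.]]
58.6 (40, 5, 95) [[410. 165.]]
58.6 (-40, -5, 52) [[107. 267.]]
58.6 (40, -5, 52) [[414. 340.]]
58.6 (0, 0, 0) [[305. 455.]]
61 (-40, -5, 95) [[ 72. 128.]]
61 (-40, 5, 95) [[ 96. 103.]]
61 (40, -5, 95) [[390. 200.]]
61 (40, 5, 95) [[412. 174.]]
61 (-40, -5, 52) [[109. 275.]]
61 (40, -5, 52) [[416. 348.]]
61 (0, 0, 0) [[306. 463.]]
```

View pics/s8.png

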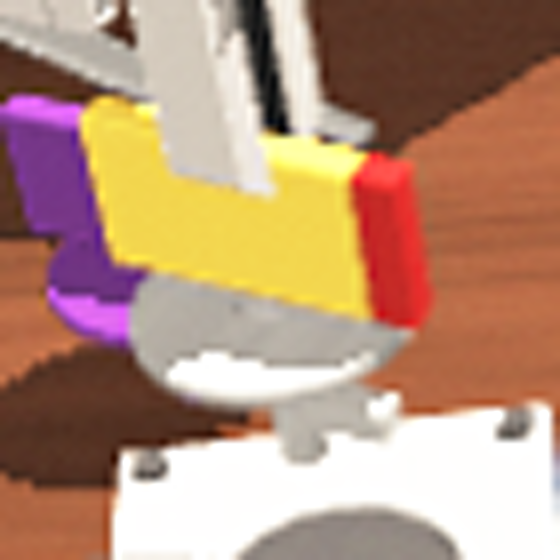

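The key is out of the lock, upright and well held. Its tip is about 59 below the TCP, and the offcut (x 361-446, y 291-397) is clear of the entry path. Carrying it to the open end of the fork.

```bash
python3 -m jog '[[0.6,-0.67,0,0,0,0,0],[1.2,-1.35,0,0,0,0,0],[2,-2.24,0,0,0,0,0],[2,-2.24,0,0,0,0,0],[2,-2.24,0,0,0,0,0],[2,-2.24,0,0,0,0,0],[2,-2.24,0,0,0,0,0],[2,-2.24,0,0,0,0,0]]' 30 >/dev/null; python3 st.py; python3 -m jog '[[2,-2.24,0,0,0,0,0],[2,-2.24,0,0,0,0,0],[2,-2.24,0,0,0,0,0],[2,-2.24,0,0,0,0,0],[1.6,-1.8,0,0,0,0,0],[1.2,-1.35,0,0,0,0,0],[0.6,-0.67,0,0,0,0,0],[0,0,0,0,0,0,0]]' >/dev/null; python3 st.py
```

```text
pos [521.52  52.33 147.63] yaw 1.090 keyang 1.060 F [-0.2 -0.3 -2.3] M [ 0.007 -0.107 -0.004] gap 9.6 t 17.90
pos [461.5 211.7 147.8] yaw 1.091 keyang 1.061 F [-0.9 -0.4 -3. ] M [-0.058 -0.002  0.047] gap 9.8 t 18.70
```

Run:
```python
from h import *
c=cam('wrist');cv2.imwrite('pics/w9.png',c['color'])
t=cam('top');cv2.imwrite('pics/t9.png',cv2.resize(t['color'][130:270,190:340],None,fx=4,fy=4,interpolation=cv2.INTER_CUBIC))
s=cam('scene');cv2.imwrite('pics/s9.png',cv2.resize(s['color'][130:260,300:440],None,fx=4,fy=4,interpolation=cv2.INTER_CUBIC))
```

```text
(no output)
```

View pics/w9.png

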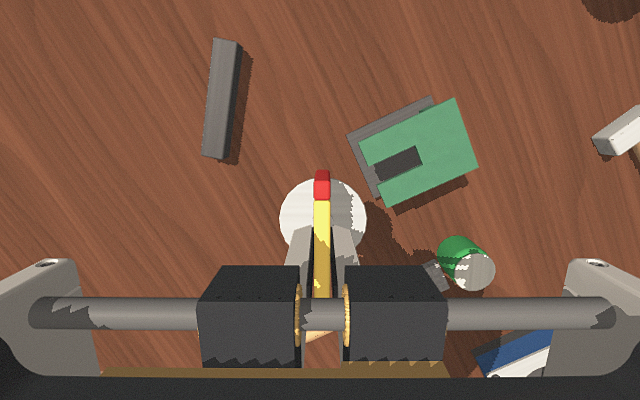

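View pics/s9.png

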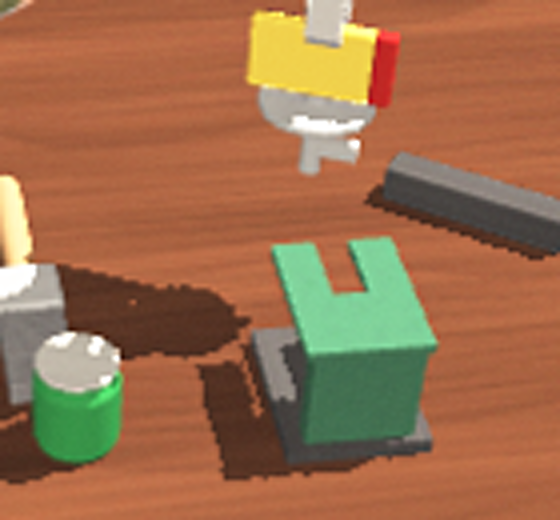

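View pics/t9.png

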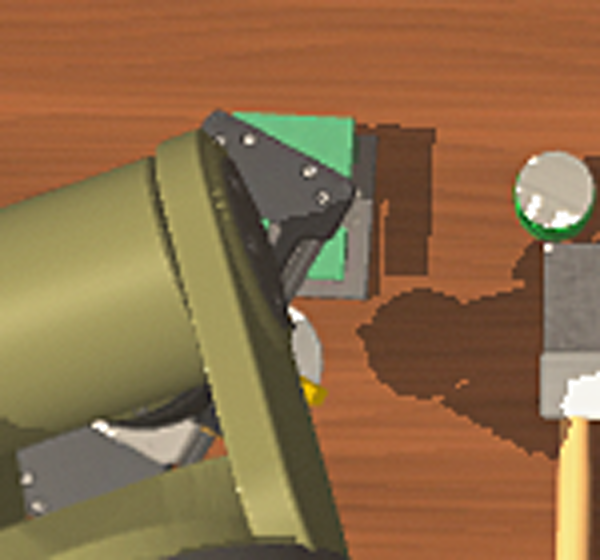

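Run:
```python
from h import *
c=cam('wrist');cv2.imwrite('pics/w10.png',cv2.resize(c['color'][80:280,270:490],None,fx=3.5,fy=3,interpolation=cv2.INTER_CUBIC)[:, :])
s=cam('scene')
P=onplane(s,uncrop([(273,247),(313,243),(331,293),(367,291),(349,242),(390,237),(436,345),(303,350)],300,130,4),75)
print(P.round(1)); print(((P[2]+P[3])/2-(P[1]+P[4])/2))
P=onplane(c,[(359,139),(456,98),(479,168),(393,207),(416,147),(423,163)],75);print(P.round(1))
```

```text
[[512.3 178.4  75. ]
 [512.1 201.4  75. ]
 [556.2 199.3  75. ]
 [557.5 219.   75. ]
 [514.1 221.6  75. ]
 [513.1 245.7  75. ]
 [605.3 241.5  75. ]
 [598.9 172.4  75. ]]
[43.73869763 -2.3435665   0.        ]
[[517.1 245.7  75. ]
 [607.6 238.3  75. ]
 [603.9 170.9  75. ]
 [518.  173.6  75. ]
 [559.7 215.4  75. ]
 [559.6 199.1  75. ]]
```

View pics/w10.png

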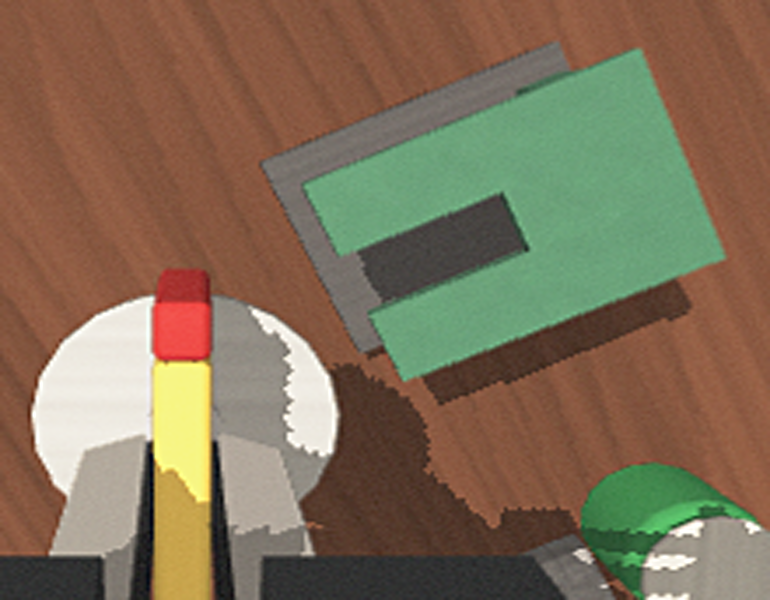

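Run:
```python
from h import *
c=cam('wrist');print(monitor.read_state()['eef_pos'])
u=lambda q:(np.array(q,float)+.5)/[3.5,3]-.5+[270,80]
P=onplane(c,u([(303,183),(343,256),(503,193),(527,250),(369,311),(403,380),(724,259),(641,48)]),75);print(P.round(1))
print('slot mid end',(P[2]+P[3])/2,'open',(P[1]+P[4])/2)
zt=147.8-59+48
a=onplane(c,u([(32,415),(339,415)]),zt);print(a,a.mean(0),np.hypot(*(a[0]-a[1])[:2]))
b=onplane(c,u([(185,295)]),zt);print('front',b)
```

```text
[462.33945866 210.39025434 147.99887592]
[[514.4 245.4  75. ]
 [514.  220.8  75. ]
 [558.8 218.9  75. ]
 [557.5 200.2  75. ]
 [512.8 202.1  75. ]
 [511.5 177.7  75. ]
 [602.6 173.6  75. ]
 [606.  241.2  75. ]]
slot mid end [558.1528846  209.53051162  75.        ] open [513.37326731 211.47916779  75.        ]
[[434.08583092 227.82056294 136.8       ]
 [491.97113296 197.53503705 136.8       ]] [463.02848194 212.6778     136.8       ] 65.32932933287746
front [[476.92537087 239.52123756 136.8       ]]
```

Re-measured: slot end at (558, 209.5), seat at about (548, 209.7), collar centre at (461.7, 210.3) (under the TCP). Lowering, then sliding in halfway.

```bash
python3 -m jog '[[0.07,-0.04,0.8,0,0,0,0],[0,0,1.3,0,0,0,0],[0,0,1.3,0,0,0,0],[0,0,1,0,0,0,0],[0,0,0.6,0,0,0,0],[0,0,0,0,0,0,0]]' >/dev/null; python3 st.py;  python3 -c "
from h import *
s=cam('scene');cv2.imwrite('pics/s11.png',cv2.resize(s['color'][130:260,330:440],None,fx=5,fy=4.6,interpolation=cv2.INTER_CUBIC))"
```

```text
pos [461.66 211.67  97.01] yaw 1.090 keyang 1.060 F [ 0.3 -0.2 -2.7] M [-0.033 -0.102  0.029] gap 9.7 t 19.60
```

View pics/s11.png

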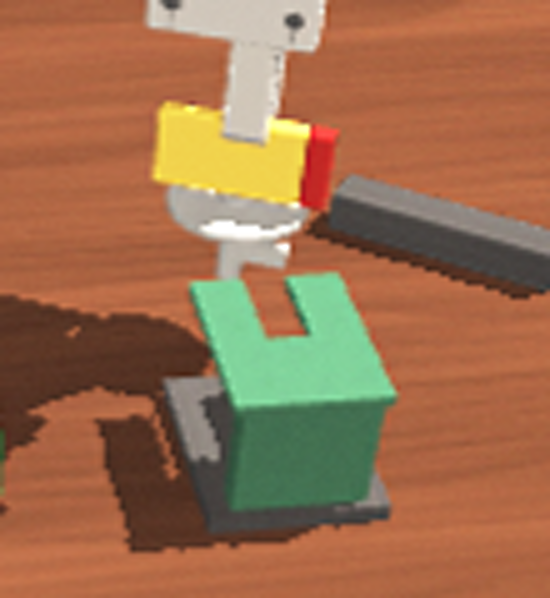

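```bash
python3 -m jog '[[0.3,0.6,0,0,0,0,0],[0.5,1,0,0,0,0,0],[0.5,1,0,0,0,0,0],[0.4,0.8,0,0,0,0,0],[0.3,0.6,0,0,0,0,0],[0,0,0,0,0,0,0]]' >/dev/null; python3 st.py;  python3 -c "
from h import *
s=cam('scene');cv2.imwrite('pics/s12.png',cv2.resize(s['color'][150:260,330:440],None,fx=5,fy=5,interpolation=cv2.INTER_CUBIC))
s=cam('wrist');cv2.imwrite('pics/w12.png',s['color'])"
```

```text
pos [507.54 210.89  97.84] yaw 1.089 keyang 1.059 F [-0.2  0.5 -2.8] M [-0.03  -0.05  -0.039] gap 9.8 t 20.25
```

View pics/s12.png

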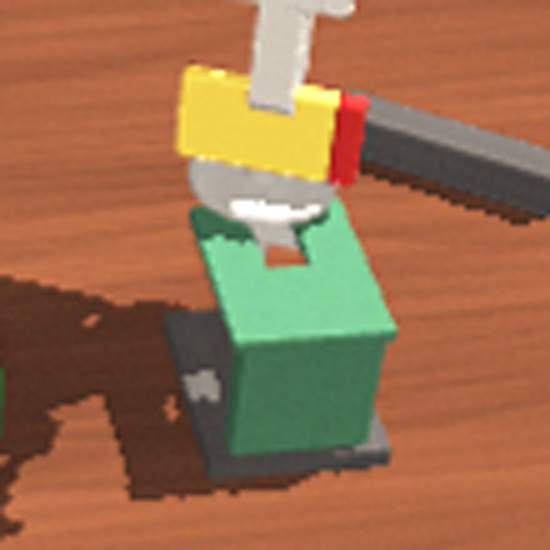

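View pics/w12.png

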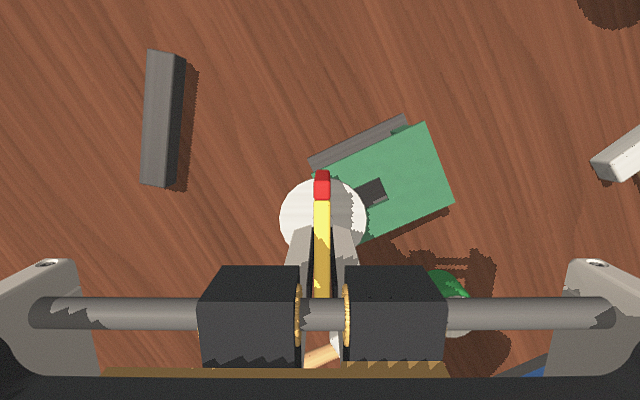

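The shank is in the slot mouth and centred, with the collar above the plate and no contact. Sliding to the seat.

```bash
python3 -m jog '[[0.2,0.5,0,0,0,0,0],[0.4,0.8,0,0,0,0,0],[0.5,0.9,0,0,0,0,0],[0.4,0.8,0,0,0,0,0],[0.26,0.6,0,0,0,0,0],[0,0.05,0,0,0,0,0],[0,0,0,0,0,0,0]]' >/dev/null; python3 st.py;  python3 -c "
from h import *
s=cam('scene');cv2.imwrite('pics/s13.png',cv2.resize(s['color'][150:260,330:440],None,fx=5,fy=5,interpolation=cv2.INTER_CUBIC))"
```

```text
pos [547.24 209.68  97.82] yaw 1.090 keyang 1.060 F [-0.1  0.4 -2.4] M [-0.016 -0.02  -0.043] gap 9.2 t 21.05
```

View pics/s13.png

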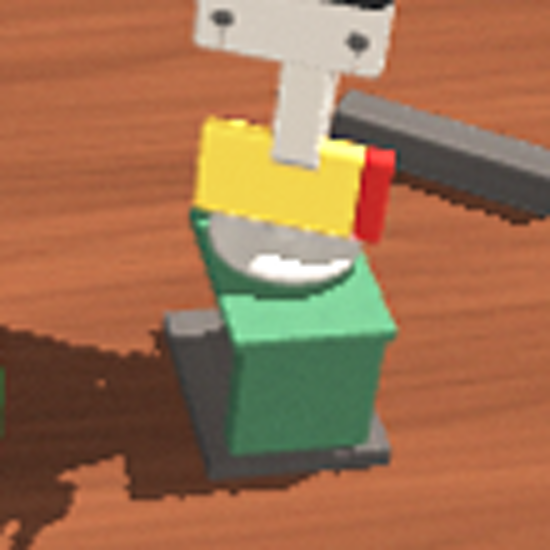

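Over the seat. Lowering gently until the plate takes the weight.

```bash
python3 -m jog '[[0,0,0.2,0,0,0,0],[0,0,0.2,0,0,0,0],[0,0,0,0,0,0,0]]' >/dev/null; python3 st.py; python3 -m jog '[[0,0,0.15,0,0,0,0],[0,0,0,0,0,0,0]]' >/dev/null; python3 st.py;  python3 -m jog '[[0,0,0.15,0,0,0,0],[0,0,0,0,0,0,0]]' >/dev/null; python3 st.py
```

```text
pos [547.   209.76  93.73] yaw 1.090 keyang 1.060 F [-0.4 -0.  -3.2] M [-0.041 -0.007 -0.031] gap 9.6 t 21.40
pos [547.2  209.76  92.37] yaw 1.090 keyang 1.060 F [ 0.1 -0.1 -3.3] M [-0.072 -0.036 -0.004] gap 9.5 t 21.60
pos [547.46 209.83  91.3 ] yaw 1.090 keyang 1.060 F [-0.8 -0.6  0. ] M [0.002 0.085 0.008] gap 9.7 t 21.80
```

```bash
python3 -m jog '[[0,0,0.08,0,0,0,0],[0,0,0,0,0,0,0],[0,0,0,0,0,0,0]]' 10 >/dev/null; python3 st.py; python3 -c "
from h import *
s=cam('scene');cv2.imwrite('pics/s14.png',cv2.resize(s['color'][150:260,330:440],None,fx=5,fy=5,interpolation=cv2.INTER_CUBIC))"
```

```text
pos [547.7  209.89  91.19] yaw 1.090 keyang 1.060 F [-0.8 -1.   6.9] M [-0.191  0.262  0.014] gap 10.1 t 22.10
```

View pics/s14.png

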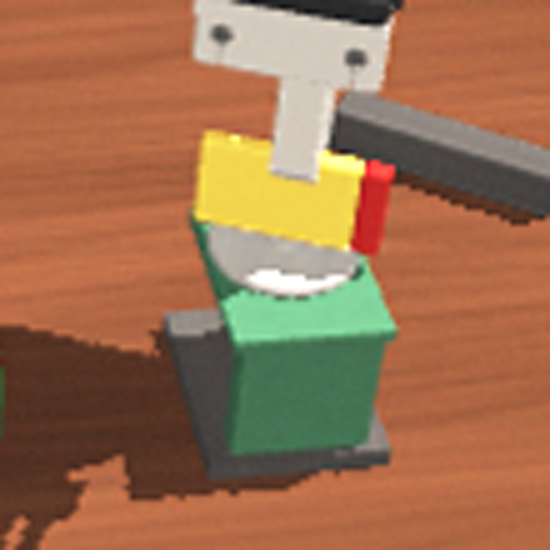

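The collar rests on the plate (weight taken plus 7 N). Opening slowly, then straight up.

```bash
python3 -m jog '[[0,0,0,0,0,0,12],[0,0,0,0,0,0,14],[0,0,0,0,0,0,18],[0,0,0,0,0,0,24],[0,0,0,0,0,0,30],[0,0,0,0,0,0,35],[0,0,0,0,0,0,35],[0,0,0,0,0,0,35]]' >/dev/null; python3 st.py; python3 -c "
from h import *
s=cam('wrist');cv2.imwrite('pics/w15.png',s['color'])"
```

```text
pos [547.3  209.76  90.27] yaw 1.090 keyang 1.060 F [0.2 0.6 0.3] M [-0.055 -0.032  0.019] gap 33.1 t 22.95
```

View pics/w15.png

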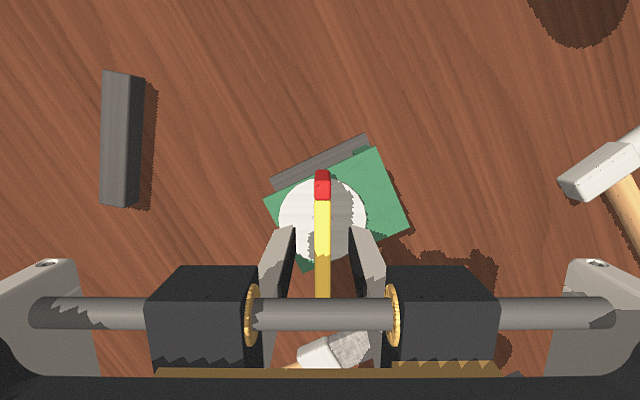

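The fingers are clear on both sides of the bow and the key stands on the fork. Withdrawing straight up, then back.

```bash
python3 -m jog '[[0,0,-0.5,0,0,0,35],[0,0,-1.5,0,0,0,35],[0,0,-2.5,0,0,0,35],[0,0,-3,0,0,0,35],[0,0,-3,0,0,0,35],[0,0,-2,0,0,0,35],[0,0,0,0,0,0,35]]' >/dev/null; python3 st.py; python3 -m jog '[[-1,-2,0,0,0,0,35],[-2,-3.5,0,0,0,0,35],[-2,-3.5,0,0,0,0,35],[-2,-3.5,0,0,0,0,35],[-1,-2,0,0,0,0,35],[0,0,0,0,0,0,35]]' >/dev/null; python3 st.py
python3 - <<'E'
from h import *
s=cam('scene');cv2.imwrite('pics/s16.png',s['color']);cv2.imwrite('pics/s16r.png',cv2.resize(s['color'][160:260,290:440],None,fx=5,fy=5,interpolation=cv2.INTER_CUBIC))
cv2.imwrite('pics/s16l.png',cv2.resize(s['color'][190:300,110:270],None,fx=4,fy=4,interpolation=cv2.INTER_CUBIC))
t=cam('top');cv2.imwrite('pics/t16.png',t['color'])
E
```

```text
pos [548.27 210.08 218.5 ] yaw 1.090 keyang 1.060 F [ 0.2 -0.7 -0.4] M [-0.012 -0.115  0.029] gap 32.7 t 23.70
pos [379.69 205.91 214.87] yaw 1.091 keyang 1.061 F [0.3 0.  0.1] M [-0.025 -0.06  -0.011] gap 33.0 t 24.30
```

View pics/s16r.png

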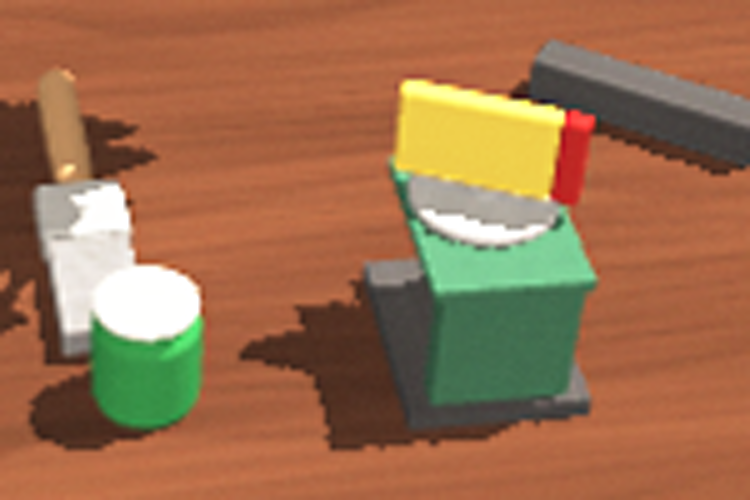

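View pics/s16l.png

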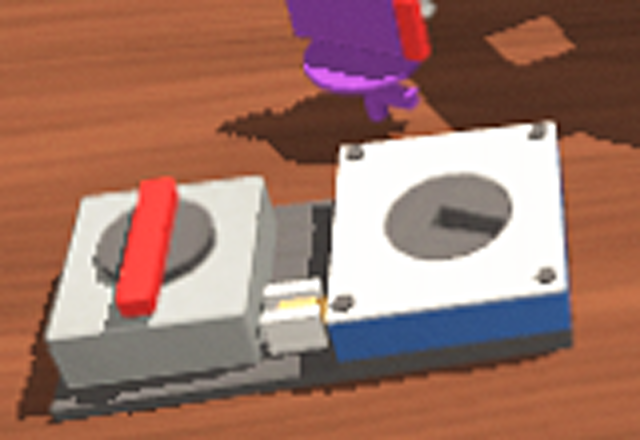

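View pics/t16.png

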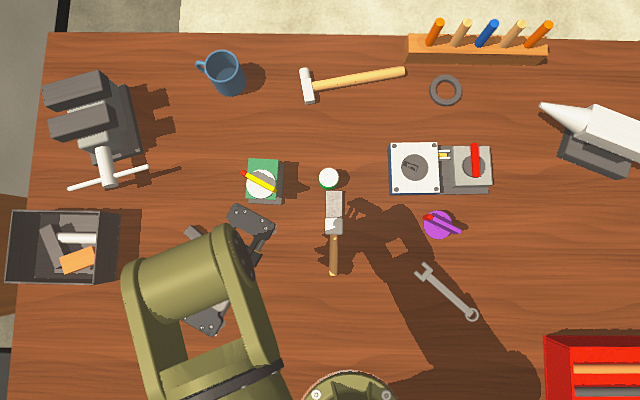

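The key hangs upright in the fork at top (261,183), the bolt is out at (444,154), and the tin, brush and offcut haven't moved. One quick numeric check of the bolt and the bystanders before handing in.

Run:
```python
from h import *
import pickle
c=cam('top');o=pickle.load(open('top0.pkl','rb'))
h=cv2.cvtColor(c['color'],cv2.COLOR_BGR2HSV)
m=cv2.inRange(h,(12,90,90),(30,255,255))[148:162,436:458];ys,xs=np.nonzero(m);print('bolt px',xs.min()+436,xs.max()+436,ys.min()+148,ys.max()+148)
print('bolt end',onplane(c,[(xs.max()+436.5,ys.mean()+148)],28),'expected y',-143-.999*83+33*.03)
for n,(x0,y0,x1,y1) in dict(tin=(315,164,345,192),brush=(322,190,345,278),).items():
    d=cv2.absdiff(c['color'],o['color'])[y0:y1,x0:x1].max(2);print(n,(d>60).mean())
    r=cv2.phaseCorrelate(np.float64(cv2.cvtColor(o['color'],6)[y0:y1,x0:x1]),np.float64(cv2.cvtColor(c['color'],6)[y0:y1,x0:x1]));print(r)
k=cv2.inRange(h,(22,150,120),(35,255,255));k[:, :230]=0;k[:,290:]=0;ys,xs=np.nonzero(k);print('key yel',xs.min(),xs.max(),ys.min(),ys.max())
P=onplane(c,[(240.5,172.5),(275.5,191)],127);print(P.mean(0),np.hypot(*(P[0]-P[1])[:2]))
```

```text
bolt px 438 446 153 157
bolt end [[ 630.27261248 -224.57244588   28.        ]] expected y -224.927
tin 0.0
((0.029441212648311677, -0.012505709542962151), 1.001932754219841)
brush 0.35079051383399207
((-0.08258200719100373, 0.05492065796549639), 0.6438201214801175)
key yel 245 276 173 192
[542.06658978 207.63163357 127.        ] 84.48135182293397
```

```bash
python3 -c "
from cell import order
print(order.sign_off())"; python3 st.py
```

```text
the job is handed in; nothing more can be done
None
the job is handed in; nothing more can be done
```

I locked off the power hammer, drew the key out and hung it in the green fork, then handed the job in at about 24 s of the 67 s allowed.

- **Locking:** I gripped the yellow key by its bow and turned it clockwise to the stop, where the resisting torque rose at about -0.55 rad. The brass bolt came out about 27 mm.
- **Finding the release:** I turned the key back with a light upward pull. The pull dropped from about 16 N to the key's own weight at a key angle of about 1.0. I drew the key straight up at about 1.06.
- **Hanging:** I carried it over the tin, slid it into the fork from the open end and lowered it until the plate took its weight. Then I released it and backed away.

**Last checks:**
- **Bolt:** The top camera put its end at y = -224.6, against -224.9 expected for fully out.
- **Key:** It stands upright with its collar flat on the fork plate.
- **Tin:** It has not moved.
- **Brush and offcut:** They look unmoved. The brush's pixel comparison was disturbed by the arm's shadow (image shift under 0.1 px), and I checked the offcut by eye only.
- **Disagreement:** A rough top-camera reading put the hung key's axis at (542, 208), about 5 mm from where the tool released it, at (547.5, 209.8). I put this down to hand-picked pixels, because the same reading made the 80 mm bow 84 mm long.

The largest wrist force I read was about 23 N.

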